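# Re-peg the vent stay of the wax drying cabinet

## Robot

A 6-joint arm with a two-finger parallel gripper is mounted at the origin on the work surface. World frame = base frame: x ahead of the robot, y to its left, z up, the work surface at z = 0. Lengths are in m, angles in rad, forces in N, time in s.
With the tool pointing down it reaches from about 0.35 to 0.975 m from the base axis. Payload 17.4 kg.
Tool frame: the origin (TCP) lies midway between the tips of the shut fingers; the grasp point (between the pads) lies 19 mm behind it; z points along the fingers, y is the line along which they close (so a half turn about z gives the same grasp; the last joint's range is limited). The gripper opens to 85 mm and grips with 20 to 120 N. Pads are 22 mm wide; open, the fingers measure 114 mm over their backs; the gripper's body (76 mm by 85 mm) begins 54 mm behind the grasp point. The pads swing forward as they close: fully open they stand 13 mm farther back than shut.
Start: joints at [1.116, 0.116, 1.442, -0, 1.584, -0.038], TCP at [0.273, 0.617, 0.231] pointing down, gripper open.
Joint ranges: [-2.83, 2.83], [-0.83, 2.19], [0.07, 2.5], [-1.14, 4.28], [0.01, 3], [-2.97, 2.97]. Speed limits (rad/s): [1.89, 1.89, 2.22, 3.14, 3.14, 3.14].

## Interface

Orientations are given as a rotation vector (axis times angle).
In Python, from station import ctrl, vision, sign_off gives the robot as it stands.
- The arm moves only by the tool arm_command, never from a script. Its argument "rows" is a list of rows, each a list of 3 entries, a list of its own where there are three numbers: the turn, a rotation vector about the world's x, y, z normalised to -1 to 1, where 1 is 0.15 rad, then the shift along the world's x, y, z normalised to -1 to 1, where 1 is 0.03 m, then the opening, from -1 (shut) to 1 (fully open), so that 0 is half open. In form: [[[ax, ay, az], [x, y, z], gripper], ...]. A call has 1 to 20 rows; each row shifts and turns the commanded pose from where the row before left it; what a row does not reach is not made up. A row lasts 1/10 s, in which the tool goes at most 50 mm and 8.59 degrees, less where a joint would pass 70% of its speed; a pose out of reach is approached as far as the arm can. A call with a number of a shift or a turn outside -1 to 1 is refused whole. A call with a gripper value outside its range is refused whole. The fingers move at their own pace and stop on an object; the grip force is fixed at half the most. Time passes only in rows, so rows that do not move let the fingers close. It gives the time, the measured TCP pose, the force, the opening and the grip force at its end, in the units of the state.
- ctrl.read_state(): the state, without advancing time (a new reading comes with each control period).
- vision.snapshot(name): name is "scene" or "top" or "wrist"; returns the picture (420x560x3 uint8, blue, green, red); there is no depth.
- vision.calibration(name): a dict with "mtx" (3x3 intrinsics, pixels), "world_from_camera" (4x4, takes a point from camera to world coordinates). Camera axes: x right, y down, z forward; pixel columns grow to the right and rows downward; lengths in m; the calibration is good to about 2 mm. A picture is of the moment at which its call begins: read the wrist's pose just before it. calibration takes no time and is no camera call; for the wrist camera it gives the pose at the moment of the call.
- sign_off(): hands the job in; it is judged then, once.
The state is a dict: "time": time; "qpos": joint angles; "joint_velocities": joint speeds; "joint_efforts": joint torques, N m; "ee_pos": TCP position; "eef_rot": TCP orientation; "ft_force": force on the tool from outside, world axes, zero at the start; "wrist_torque": the same for the moment, N m; "width": finger opening in m; "grasp_force": force on a finger pad.
Only numpy, scipy, OpenCV 4.12 (cv2) and the standard library are available. Lean on these libraries where they do the work, as an engineer would, in place of code of your own. Each camera call takes 0.05 s, during which the arm holds its last target. There are 200 camera calls.

## Task

The glazed vent door of the wax drying cabinet is propped only a little open: its stay sits on the brass pin by the large hole farthest from the black knob. Lift the stay off the pin by its knob, swing the stiff door wider with it and drop the small hole nearest the knob over the pin, until the stay lies fully down, then let go. Feel the hole onto the pin gently rather than forcing it down, and leave the bowl, the wax cup and the wax block where they are.

Things in the scene. Friction and masses are not known exactly. Their poses are not given: they have to be found in the camera images.
- cabinet: Low plywood cabinet with a white top deck, 220 mm deep (x) by 260 mm wide (y) by 140 mm high. Origin: centre of its underside; x points from its front (door side) to its back, z up. Fixed, but placed and turned differently every time.
- hinge (a point): Point on the upright hinge axis of the door, at the height of the stay's underside (146 mm above the table, 6 mm above the deck); at (-120, +120, 146) mm in the cabinet's frame. The door is a glazed plywood frame 225 mm wide, 16 mm thick, its top 132 mm above the table.
- door (a joint): Swing of the door from its start, rad: 0 at the start (already 0.2 to 0.4 rad open), positive as it opens wider (clockwise from above), limits -0.2 and 0.9. Going from the far hole to the near hole opens it by about 0.5 rad. The hinge is stiff: it stays where it is left and takes about 0.35 N m to turn, 2.5 N at the stay's pivot.
- pivot (a point): Where the stay is pivoted on top of the door, 140 mm from the hinge axis, at the height of the stay's underside. The stay turns freely about the upright here, and its free end can be raised.
- stay (a joint): How far the stay is raised about its pivot, rad: 0 fully down (level, underside 6 mm above the deck, on the foot), positive with the knob end lifted (up to 0.7). The stay is a straight flat dark steel bar 223 mm long, 28 mm wide, 5 mm thick, three through holes on its middle line 105, 130 and 155 mm from the pivot; 130 to 210 g with its knob; it falls by its own weight.
- hole_narrow (a point): Centre of the stay's large hole, 18 mm diameter, farthest from the knob, 105 mm from the pivot, on the underside of the bar. The pin is in it at the start, with play, the hole being over the foot's centre, not the pin's. The frame's x axis runs along the bar from the pivot to the knob, z up.
- hole_wide (a point): Centre of the stay's hole nearest the knob, 11.5 mm diameter (as is the middle one), 155 mm from the pivot, on the underside of the bar. This is the hole that must end over the pin. Frame as for hole_narrow.
- knob (a point): Grip point on the stay's upright black round knob with a red band: 18 mm diameter, 36 mm tall, standing on top of the bar 197 mm from the pivot (42 mm beyond hole_wide). The point lies on the knob's axis 24 mm above the bar's top, 29 mm above its underside; the knob's top is 12 mm higher. x axis as for hole_narrow.
- bowl: Loose steel bowl, 110 mm across, 60 mm high, standing on the table to the right of the cabinet. Origin: centre of its underside.
- wax_cup: Loose turquoise wax cup shape, 66 mm across, 62 mm high, standing on the table to the left of the cabinet. Origin: centre of its underside.
- wax_block: Loose turquoise wax block, 50 by 30 by 22 mm, lying on the right part of the deck. Origin: centre of its underside.
- pin: Round brass foot plate, 34 mm wide, 6 mm thick, fixed on the deck in a place that differs every time, with the pin on it. Origin: centre of the foot's underside, on the deck. The pin is an eccentric: its axis stands 3 mm off the foot's centre, in a direction that differs every time and is not measured; it is locked. Pin: upright, 10 mm diameter, top 18 mm above the deck (12 mm above the foot), top edge bevelled 1 mm.

How it is judged:
On the way:
1. the stay has been lifted off: the hole farthest from the knob is more than 20 mm away from the foot's centre, sideways (horizontal distance between hole_narrow and pin above 0.02 m), for 0.1 s.
At the end, for the whole second after the job is handed in: The pin is through the hole nearest the knob (hole centre within 6 mm of the foot's centre, seen from above), the stay is fully down (raised less than 0.02 rad) and the door stands still (horizontal distance between hole_wide and pin below 0.006 m and value of joint stay below 0.02 rad and velocity of joint door between -0.02 and 0.02 rad/s); the robot touches nothing.
It fails at once if the stay is forced on the pin: more than 25 N between them (contact force between stay and pin above 25 N).
It fails at once if the bowl, wax cup or wax block is moved by more than 15 mm (distance of any of bowl, wax_cup, wax_block from where it was at the start of the episode above 0.015 m).
It also fails if it takes over 64 s, if anything falls off the work surface, if the arm or the gripper's body presses on something with over 40 N, if the wrist force passes 120 N, or if a joint passes its speed limit or range.

## Working session

There is one attempt and no reset: what is moved stays moved. The work goes in short steps, Python scripts to look and compute and a tool call to move; the robot and the scene stay as the last step left them, time stands still between calls to the robot, and variables do not carry over. Pictures are saved under pics/ and viewed, at most 10 in all, crops included, and the job is handed in when it is done.

Besides the shell and the picture viewer there is one more tool, called after "Emit:" as name(argument=value, ...) on one line, values as JSON. arm_command: Moves the arm, as the interface text tells. Scaled input: -1 to 1 covers 0.03 m each way for a shift and 0.15 rad each way for a turn. Its arguments: {"type":"object","properties":{"rows":{"type":"array"}},"required":["rows"]}

```bash
mkdir -p pics; python3 - <<'E'
from station import ctrl, vision
import cv2,numpy as np
s=ctrl.read_state();print({k:np.round(v,3) for k,v in s.items()})
for n in("scene","top"):
    cv2.imwrite(f"pics/{n}0.png",vision.snapshot(n))
    c=vision.calibration(n);print(n,np.round(c["mtx"],1).tolist(),np.round(c["world_from_camera"],3).tolist())
E
```

```text
{'time': np.float64(0.0), 'qpos': array([ 1.116,  0.117,  1.442,  0.   ,  1.584, -0.038]), 'joint_velocities': array([ 0.   ,  0.001, -0.   , -0.   , -0.001,  0.   ]), 'joint_efforts': array([ 1.0000e-03, -7.3199e+01, -6.3250e+01,  0.0000e+00,  6.0000e-03,
        0.0000e+00]), 'ee_pos': array([0.273, 0.617, 0.231]), 'eef_rot': array([-6.500e-01, -3.073e+00,  2.000e-03]), 'ft_force': array([0.088, 0.784, 1.112]), 'wrist_torque': array([ 0.038, -0.005, -0.046]), 'grasp_force': np.float64(0.0), 'width': np.float64(0.085)}
scene [[467.5, 0.0, 282.4], [0.0, 467.5, 214.0], [0.0, 0.0, 1.0]] [[-0.349, 0.574, -0.741, 1.402], [0.937, 0.231, -0.262, 0.308], [0.021, -0.786, -0.618, 0.814], [0.0, 0.0, 0.0, 1.0]]
top [[495.1, 0.0, 279.1], [0.0, 495.1, 211.2], [0.0, 0.0, 1.0]] [[-0.009, -0.978, 0.209, 0.331], [-1.0, 0.01, 0.002, -0.005], [-0.004, -0.209, -0.978, 1.204], [0.0, 0.0, 0.0, 1.0]]
```

View pics/top0.png

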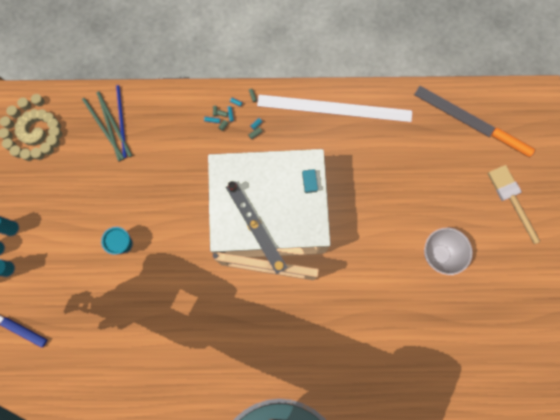

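View pics/scene0.png

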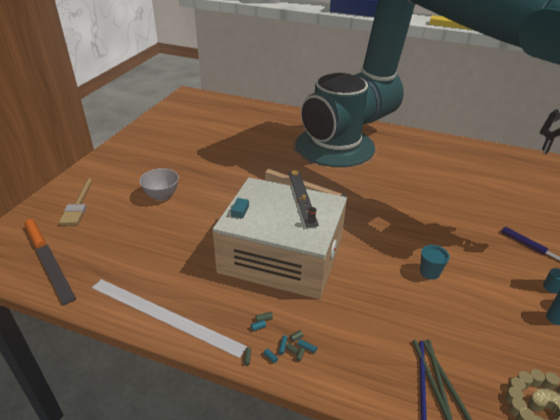

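The top view shows the deck with corners near (208,154), (325,150), (329,246) and (211,250). The knob is near (232,187), the pivot near (279,266), and the pin in the far hole near (254,225). The scene view agrees with this.

```bash
cat > h.py <<'E'
from station import ctrl, vision
import cv2,numpy as np
from scipy.spatial.transform import Rotation as R
def ray(px,cal,z):
    px=np.atleast_2d(px).astype(float)
    T=cal["world_from_camera"];K=cal["mtx"]
    d=np.c_[px,np.ones(len(px))]@np.linalg.inv(K).T@T[:3,:3].T
    return T[:3,3]+d*((z-T[2,3])/d[:,2])[:,None]
def proj(p,cal):
    T=np.linalg.inv(cal["world_from_camera"]);q=np.atleast_2d(p)@T[:3,:3].T+T[:3,3]
    q=q@cal["mtx"].T;return q[:,:2]/q[:,2:]
E
python3 - <<'E'
from h import *
im=cv2.imread("pics/top0.png");c=vision.calibration("top")
cv2.imwrite("pics/crop0.png",cv2.resize(im[140:290,190:340],None,fx=4,fy=4,interpolation=cv2.INTER_CUBIC))
hsv=cv2.cvtColor(im,cv2.COLOR_BGR2HSV)
m=cv2.inRange(hsv,(0,0,150),(180,50,255));m[:140]=0;m[290:]=0;m[:,:190]=0;m[:,340:]=0
m=cv2.morphologyEx(m,cv2.MORPH_OPEN,np.ones((3,3)))
cs=max(cv2.findContours(m,0,2)[0],key=cv2.contourArea)
h=cv2.convexHull(cs)[:,0]
w=ray(h,c,0.14)[:,:2]
r=cv2.minAreaRect((w*1000).astype(np.float32));print(r,cv2.boxPoints(r))
E
```

```text
((585.3040771484375, 22.126480102539062), (221.16355895996094, 260.57366943359375), 2.315457820892334) [[ 469.5488    147.8393  ]
 [ 480.0764   -112.52164 ]
 [ 701.0593   -103.586334]
 [ 690.53174   156.7746  ]]
```

View pics/crop0.png

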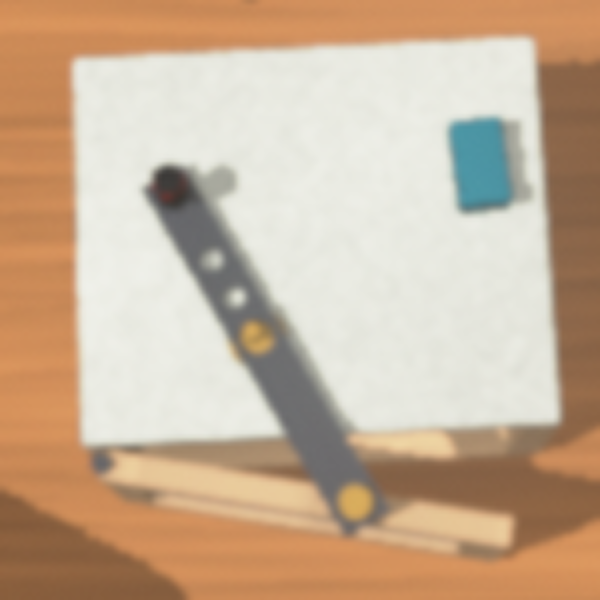

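The enlarged crop shows the knob at (232.5,186.5), the pivot at (278.5,265.5), the near hole at (243,204.8), the middle hole at (249.3,214.3) and the pin at (254.2,224.5). The fitted deck measures 221 x 261 mm, which matches the given size.

```bash
cat > geo.py <<'E'
from h import *
from scipy.optimize import brentq
C=np.array([.5853,.0221]);yw=np.radians(2.315)
Rc=np.array([[np.cos(yw),-np.sin(yw)],[np.sin(yw),np.cos(yw)]])
H=C+Rc@[-.12,.12]
def end(P,F,L=.155):
    a0=np.arctan2(*(P-H)[::-1])
    f=lambda t:np.linalg.norm(H+.14*np.array([np.cos(a0-t),np.sin(a0-t)])-F)-L
    t=brentq(f,0.1,.95);P1=H+.14*np.array([np.cos(a0-t),np.sin(a0-t)]);u=(F-P1)/np.linalg.norm(F-P1)
    return t,P1,u
E
python3 - <<'E'
from geo import *
c=vision.calibration("top")
K=ray((232.5,186.5),c,.18)[0,:2];P=ray((278.5,265.5),c,.153)[0,:2]
h3,h2=ray([(243,204.8),(249.3,214.3)],c,.149)[:,:2];pin=ray((254.2,224.5),c,.156)[0,:2]
print("H",H,"P",P,"HP",np.linalg.norm(P-H),"K",K,"PK",np.linalg.norm(K-P))
for q in(pin,h2,h3):print(q,np.linalg.norm(q-P))
u=(K-P)/np.linalg.norm(K-P);print("u",u,np.degrees(np.arctan2(u[1],u[0])))
F=P+.105*u;print("F",F);t,P1,u1=end(P,F);print(t,P1,u1,np.degrees(np.arctan2(u1[1],u1[0])),"K1",P1+.197*u1)
E
```

```text
H [0.46055073 0.13715486] P [ 4.37337702e-01 -3.79922741e-04] HP 0.13947996410611532 K [0.60434562 0.09634141] PK 0.19299394192319808
[0.52571954 0.05111046] 0.10228689533593624
[0.54970158 0.06217409] 0.12860266465100625
[0.5710453 0.0760136] 0.15399250642031967
u [0.86535318 0.50116252] 30.076941779877558
F [0.52819979 0.05224214]
0.4862730910401188 [0.37543767 0.02599836] [0.98556203 0.16931472] 9.74797797477533 K1 [0.56959339 0.05935336]
```

Emit:
arm_command(rows=[[[0, 0, 0.355], [0.617, -0.963, 0.05], 1], [[0, 0, 0.355], [0.617, -0.963, 0.05], 1], [[0, 0, 0.355], [0.617, -0.963, 0.05], 1], [[0, 0, 0.355], [0.617, -0.963, 0.05], 1], [[0, 0, 0.355], [0.617, -0.963, 0.05], 1], [[0, 0, 0.355], [0.617, -0.963, 0.05], 1], [[0, 0, 0.355], [0.617, -0.963, 0.05], 1], [[0, 0, 0.355], [0.617, -0.963, 0.05], 1], [[0, 0, 0.355], [0.617, -0.963, 0.05], 1], [[0, 0, 0.355], [0.617, -0.963, 0.05], 1], [[0, 0, 0.355], [0.617, -0.963, 0.05], 1], [[0, 0, 0.355], [0.617, -0.963, 0.05], 1], [[0, 0, 0.355], [0.617, -0.963, 0.05], 1], [[0, 0, 0.355], [0.617, -0.963, 0.05], 1], [[0, 0, 0.355], [0.617, -0.963, 0.05], 1], [[0, 0, 0.355], [0.617, -0.963, 0.05], 1], [[0, 0, 0.355], [0.617, -0.963, 0.05], 1], [[0, 0, 0.355], [0.617, -0.963, 0.05], 1], [[0, 0, 0], [0, 0, 0], 1], [[0, 0, 0], [0, 0, 0], 1]])

```text
time: 2.1
ee_pos: [0.6065, 0.0967, 0.2578]
eef_rot: [0.838, -3.027, -0.0]
ft_force: [-0.2, -0.3, 0.6]
width: 0.0855
grasp_force: 0.0
```

```bash
python3 - <<'E'
from geo import *
s=ctrl.read_state();c=vision.calibration("wrist");cv2.imwrite("pics/w1.png",vision.snapshot("wrist"))
r=R.from_rotvec(s["eef_rot"]).as_matrix();print(s["ee_pos"],np.degrees(np.arctan2(r[1,1],r[0,1])),r[:,2],s["qpos"])
T=c["world_from_camera"];print(np.round(T,3),c["mtx"][0,0])
P=np.array([.4373,-.0004]);u=np.array([.8654,.5012])
print(proj([[*(P+.105*u),.158],[*(P+.155*u),.151],[*(P+.197*u),.187]],c))
E
```

```text
[0.60648846 0.09672965 0.25779077] 120.933989971663 [-9.07518271e-04  2.86033064e-05 -9.99999588e-01] [ 1.16563516e-01 -2.12278576e-02  1.54107743e+00  1.34133572e-04
  1.62264111e+00 -1.99412608e+00]
[[-0.513  0.827  0.231  0.549]
 [ 0.858  0.494  0.138  0.061]
 [ 0.     0.269 -0.963  0.401]
 [ 0.     0.     0.     1.   ]] 341.3278358069881
[[287.11456435  87.65169512]
 [285.77580062 161.9233544 ]
 [285.26670707 232.25660908]]
```

View pics/w1.png

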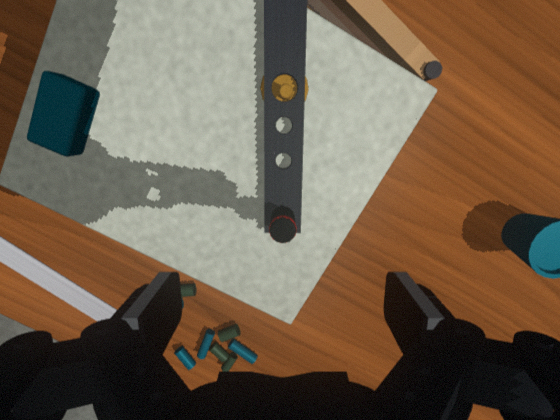

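The wrist view shows the knob at (283,227), the near hole at (283,160) and the pin at about (287,90) over the foot. All are within 3 px of prediction. I'll zoom on the pin and foot to get the eccentric's direction.

```bash
python3 - <<'E'
from h import *
im=cv2.imread("pics/w1.png")
cv2.imwrite("pics/w1c.png",cv2.resize(im[60:180,245:325],None,fx=5,fy=5,interpolation=cv2.INTER_CUBIC))
E
```

```text
(no output)
```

View pics/w1c.png

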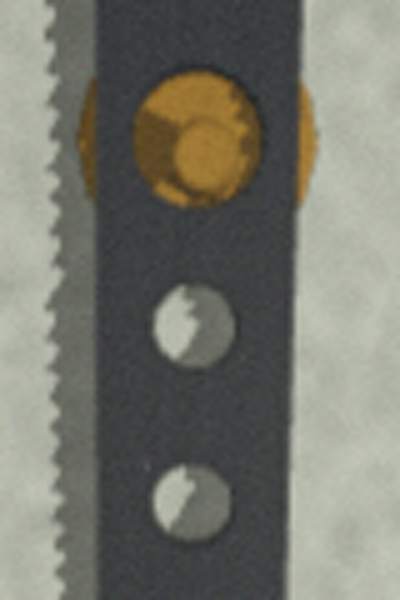

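The zoomed crop shows the large hole centred at (197.5,139), the pin top at (207,156) and the small holes at (193,325) and (192,502), in crop pixels. The pin sits off-centre, towards the knob and to the image right.

```bash
python3 - <<'E'
from geo import *
c=vision.calibration("wrist")
f=lambda x,y,z:ray((245+(x+.5)/5-.5,60+(y+.5)/5-.5),c,z)[0,:2]
A=f(197.5,139,.151);B=f(193,325,.151);D=f(192,502,.151);pin=f(207,156,.158)
K=ray((283.5,226),c,.182)[0,:2]
u=(D-A)/np.linalg.norm(D-A);print("hole gaps",np.linalg.norm(B-A),np.linalg.norm(D-B),"u",u,np.degrees(np.arctan2(u[1],u[0])))
v=np.array([-u[1],u[0]])
print("A",A,"pin",pin,"ecc along,across",(pin-A)@u,(pin-A)@v,"K",K,"K pred",A+.092*u,D+.042*u)
P=A-.105*u;print("P",P,np.linalg.norm(P-H))
for F in(pin,A):
  t,P1,u1=end(P,F);print(t,P1,u1,np.degrees(np.arctan2(u1[1],u1[0])),"K1",P1+.197*u1)
# waypoints
t,P1,u1=end(P,pin);a0=np.arctan2(*(P-H)[::-1])
for s_ in np.linspace(0,1,6):
  a=a0-t*s_;print(s_,H+.14*np.array([np.cos(a),np.sin(a)]))
E
```

```text
hole gaps 0.024663988695542226 0.024796266736998154 u [0.86539613 0.50108835] 30.07203091123894
A [0.52826626 0.05070118] pin [0.5300187  0.05319635] ecc along,across 0.0027668634440423277 0.0012811852695629668 K [0.6057741  0.09661301] K pred [0.6078827 0.0968013] [0.60741363 0.0965297 ]
P [ 0.43739966 -0.0019131 ] 0.14098180259652274
0.46795120435295595 [0.37774146 0.02427163] [0.98243386 0.18661114] 10.755079798264044 K1 [0.57128093 0.06103402]
0.4904705838632663 [0.37522061 0.0261649 ] [0.9873913  0.15829854] 9.108150976499967 K1 [0.56973669 0.05734972]
0.0 [ 0.43756089 -0.00094463]
0.2 [0.4247556  0.00180823]
0.4 [0.41226361 0.00574575]
0.6000000000000001 [0.40019427 0.01083345]
0.8 [0.38865321 0.01702681]
1.0 [0.37774146 0.02427163]
```

Emit:
arm_command(rows=[[[0, 0, -0.1], [0.03, 0, -0.8], 1], [[0, 0, 0], [0, 0, -0.8], 1], [[0, 0, 0], [0, 0, -0.8], 1], [[0, 0, 0], [0, 0, -0.6], 1], [[0, 0, 0], [0, 0, -0.3], 1], [[0, 0, 0], [0, 0, 0], -1], [[0, 0, 0], [0, 0, 0], -1], [[0, 0, 0], [0, 0, 0], -1], [[0, 0, 0], [0, 0, 0], -1], [[0, 0, 0], [0, 0, 0], -1], [[0, 0, 0], [0, 0, 0], -1]])

```text
time: 3.25
ee_pos: [0.6076, 0.0972, 0.1597]
eef_rot: [-0.817, 3.032, -0.0]
ft_force: [1.9, 2.2, 0.7]
width: 0.0157
grasp_force: 58.5
```

Emit:
arm_command(rows=[[[0.095, -0.163, 0], [-0.013, -0.007, 0.185], -1], [[0.095, -0.163, 0], [-0.016, -0.009, 0.185], -1], [[0.095, -0.163, 0], [-0.021, -0.012, 0.185], -1], [[0.095, -0.163, 0], [-0.027, -0.016, 0.184], -1], [[0.095, -0.163, 0], [-0.033, -0.019, 0.183], -1], [[0.095, -0.163, 0], [-0.038, -0.022, 0.181], -1], [[0, 0, 0], [0, 0, 0], -1]])

```text
time: 3.95
ee_pos: [0.6028, 0.0944, 0.1937]
eef_rot: [-0.774, 2.871, 0.066]
ft_force: [2.5, 2.1, 0.1]
width: 0.0159
grasp_force: 58.5
```

```bash
cat >> geo.py <<'E'
def pose():
    "TCP -> bar (axis through the knob): tilt, pivot xy, hole_wide xy, assuming tool z = -knob axis, pivot z=.146"
    s=ctrl.read_state();r=R.from_rotvec(s["eef_rot"]).as_matrix();return s,s["ee_pos"],r
E
python3 - <<'E'
from geo import *
s,p,r=pose();print(p,-r[:,2],np.degrees(np.arctan2(r[1,1],r[0,1])),s["ft_force"],s["wrist_torque"],s["width"],s["qpos"])
# plan waypoints at constant tilt .17
pin=np.array([.5300,.0532]);P=np.array([.43756,-.00094])
a0=np.arctan2(*(P-H)[::-1]);t,P1,u1=end(P,pin)
th=.17;al=.197*np.cos(th)-.0137*np.sin(th);b0=np.radians(30.07);b1=np.arctan2(u1[1],u1[0])
prev=None
for k in range(11):
    f=k/10;a=a0-t*f;Pk=H+.14*np.array([np.cos(a),np.sin(a)]);b=b0+(b1-b0)*f
    q=Pk+al*np.array([np.cos(b),np.sin(b)])
    if prev is not None:
        R0=R.from_euler('z',pb)*R.from_euler('y',-th);R1=R.from_euler('z',b)*R.from_euler('y',-th)
        print(np.round((R1*R0.inv()).as_rotvec()/.15,3),np.round((q-prev)/.03,3))
    else:print("start",q)
    prev=q;pb=b
E
```

```text
[0.6028183  0.09439424 0.19370665] [-0.14904064 -0.08600092  0.98508412] 120.15236524761092 [2.53200927 2.05906676 0.1245004 ] [ 0.25667762 -0.41321343 -0.07495258] 0.015862855118586747 [ 0.07828535 -0.11234763  1.73804662  0.07582958  1.36010861 -2.02888844]
start [0.60358235 0.09517975]
[ 0.    -0.    -0.225] [-0.11  -0.147]
[-0.     0.    -0.225] [-0.114 -0.141]
[-0.     0.    -0.225] [-0.118 -0.134]
[ 0.     0.    -0.225] [-0.121 -0.127]
[ 0.    -0.    -0.225] [-0.125 -0.121]
[ 0.     0.    -0.225] [-0.127 -0.114]
[ 0.     0.    -0.225] [-0.13  -0.107]
[-0.    -0.    -0.225] [-0.132 -0.1  ]
[ 0.     0.    -0.225] [-0.134 -0.093]
[ 0.     0.    -0.225] [-0.135 -0.086]
```

Emit:
arm_command(rows=[[[0, 0, -0.225], [-0.11, -0.147, 0], -1], [[0, 0, -0.225], [-0.114, -0.141, 0], -1], [[0, 0, -0.225], [-0.118, -0.134, 0], -1], [[0, 0, -0.225], [-0.121, -0.127, 0], -1], [[0, 0, -0.225], [-0.125, -0.121, 0], -1], [[0, 0, -0.225], [-0.127, -0.114, 0], -1], [[0, 0, -0.225], [-0.13, -0.107, 0], -1], [[0, 0, -0.225], [-0.132, -0.1, 0], -1], [[0, 0, -0.225], [-0.134, -0.093, 0], -1], [[0, 0, -0.225], [-0.135, -0.086, 0], -1], [[0, 0, 0], [0, 0, 0], -1], [[0, 0, 0], [0, 0, 0], -1]])

```text
time: 5.15
ee_pos: [0.5651, 0.0595, 0.1919]
eef_rot: [-0.281, 2.961, 0.024]
ft_force: [-2.3, 0.3, -0.8]
width: 0.016
grasp_force: 58.5
```

```bash
python3 - <<'E'
from geo import *
s,p,r=pose();c=vision.calibration("wrist");im=vision.snapshot("wrist");cv2.imwrite("pics/w2.png",im)
t=vision.snapshot("top");cv2.imwrite("pics/t2.png",t)
print(p,-r[:,2],np.degrees(np.arctan2(r[1,1],r[0,1])),s["ft_force"],s["wrist_torque"])
print("pin px",proj([.53,.0532,.158],c))
a=cv2.resize(im[30:230,190:370],None,fx=3,fy=3,interpolation=cv2.INTER_CUBIC)
cv2.imwrite("pics/w2c.png",a)
E
```

```text
[0.565099   0.0594717  0.19188368] [-0.16444016 -0.03180578  0.98587414] 100.8507865457266 [-2.32341494  0.33881691 -0.75142825] [ 0.0374328   0.53739281 -0.16871898]
pin px [[285.1489976  177.06808005]]
```

View pics/w2c.png

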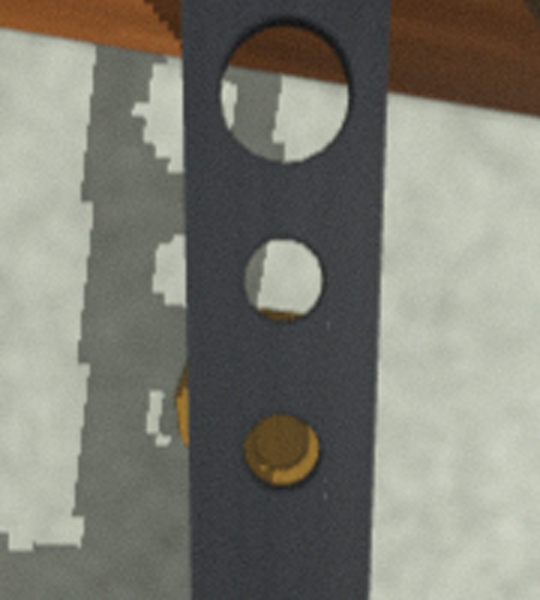

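Through the near hole, the pin top is at crop (280,440) and the hole rim at (282.5,451), so the hole is almost over the pin.

```bash
python3 - <<'E'
from geo import *
s,p,r=pose();c=vision.calibration("wrist")
f=lambda x,y,z:ray((190+(x+.5)/3-.5,30+(y+.5)/3-.5),c,z)[0]
th=np.arccos(r[2,2]*-1);cs,sn=np.cos(th),np.sin(th)
z=lambda L:.146+L*sn+.005*cs
A=f(285.5,91.5,z(.105));B=f(284.5,279,z(.130));D=f(282.5,451,z(.155))
print("th",th,"gaps",np.linalg.norm(B-A),np.linalg.norm(D-B))
u=(D-A)[:2];u/=np.linalg.norm(u);v=np.array([-u[1],u[0]])
Pv=D[:2]-u*(.155*cs-.005*sn)
print("u ang",np.degrees(np.arctan2(u[1],u[0])),"pivot",Pv,np.linalg.norm(Pv-H))
hole0=Pv+.155*u; pin2=f(280,440,.158)[:2]
print("hole when down",hole0,"pin now",pin2)
for q in(pin2,np.array([.53,.0532])):print("move needed along/across",(q-hole0)@u*1e3,(q-hole0)@v*1e3)
# from TCP kinematics
print("hole when down by TCP",p[:2]-u*(.197*cs-.0137*sn)+.155*u)
E
```

```text
th 0.1680951581382463 gaps 0.024484809197457318 0.024579479574104654
u ang 10.376977008048318 pivot [0.37581633 0.02420279] 0.1412022971768897
hole when down [0.52828114 0.05212199] pin now [0.52983734 0.05210274]
move needed along/across 1.5272772363679723 -0.2992497300015645
move needed along/across 1.884923632450505 0.7507648871535615
hole when down by TCP [0.52884954 0.05287782]
```

Emit:
arm_command(rows=[[[-0.0175, 0.0957, 0], [0.0287, 0.0053, -0.094], -1], [[-0.0175, 0.0957, 0], [0.0287, 0.0053, -0.094], -1], [[-0.0175, 0.0957, 0], [0.0287, 0.0053, -0.094], -1], [[-0.0175, 0.0957, 0], [0.0287, 0.0053, -0.094], -1], [[-0.0175, 0.0957, 0], [0.0287, 0.0053, -0.094], -1], [[0, 0, 0], [0, 0, 0], -1], [[0, 0, 0], [0, 0, 0], -1]])

```text
time: 5.95
ee_pos: [0.5699, 0.0603, 0.1781]
eef_rot: [-0.288, 3.032, 0.015]
ft_force: [-3.2, -1.5, -1.4]
width: 0.016
grasp_force: 58.5
```

```bash
python3 - <<'E'
from geo import *
s,p,r=pose();c=vision.calibration("wrist");im=vision.snapshot("wrist");cv2.imwrite("pics/w3.png",im)
print(p,-r[:,2],np.arccos(-r[2,2]),s["ft_force"],s["wrist_torque"])
print("pin px",proj([.53,.0532,.158],c))
cv2.imwrite("pics/w3c.png",cv2.resize(im[90:210,240:330],None,fx=5,fy=5,interpolation=cv2.INTER_CUBIC))
E
```

```text
[0.56989177 0.06032002 0.17813978] [-0.09457624 -0.01887017  0.99533876] 0.09659051113150065 [-3.15850251 -1.5165547  -1.37793298] [-0.23472968  0.67234814  0.0336486 ]
pin px [[285.40357934 177.7689615 ]]
```

View pics/w3c.png

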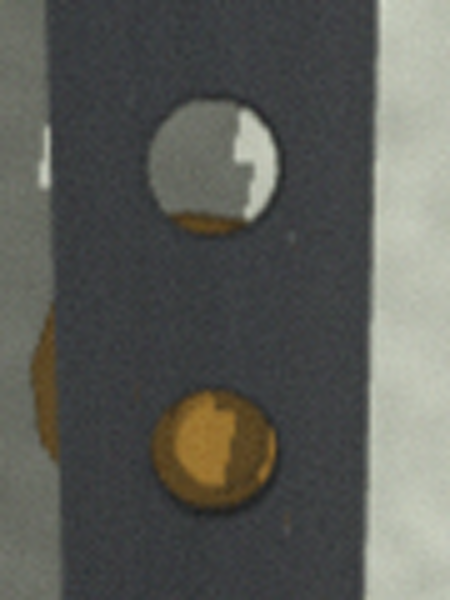

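The near hole is centred at crop (215,450). The pin disc fills most of it, with its left edge near 173 and bottom near 487, so its centre is about (220,440).

```bash
python3 - <<'E'
from geo import *
s,p,r=pose();c=vision.calibration("wrist");im=cv2.imread("pics/w3.png")
print(im[165:195,268:298,2])
f=lambda x,y,z:ray((240+(x+.5)/5-.5,90+(y+.5)/5-.5),c,z)[0]
th=np.arccos(-r[2,2]);cs,sn=np.cos(th),np.sin(th)
z=lambda L:.146+L*sn+.005*cs
B=f(214,166,z(.130));D=f(215,450,z(.155));print("gap",np.linalg.norm(B-D))
u=-r[:2,0]*np.sign(-r[0,0]);u/=np.linalg.norm(u);v=np.array([-u[1],u[0]])
hole0=D[:2]-u*(.155*cs-.005*sn)+.155*u
for q in((220,440),(219,439)):
  pin2=f(*q,.158)[:2];print(u,hole0,pin2,"along/across mm",(pin2-hole0)@u*1e3,(pin2-hole0)@v*1e3)
E
```

```text
[[ 54  58  54  63  55  58  59  56  56  55  57  60  59  56  62  58  56  60
   56  56  60  58  57  58  61  60  59  64  55  61]
 [ 62  54  55  56  57  57  55  57  52  57  52  55  54  58  57  58  53  57
   60  66  58  59  58  59  60  63  64  60  59  66]
 [ 57  60  59  57  61  57  55  59  55  52  58  50  54  53  56  48  50  55
   56  57  61  59  60  59  59  59  58  60  61  58]
 [ 58  61  64  57  56  61  54  60  51  49  63  70  79  99  75  73  77  68
   65  49  55  59  58  61  60  59  63  56  59  62]
 [ 57  57  54  59  62  58  55  53  57  73  85 109 118 128 114  89  91  87
   81  69  59  55  54  54  59  59  57  60  56  58]
 [ 56  53  60  59  59  58  55  58  79 108 118 124 128 141 132  95  90  86
   90  91  79  71  56  50  58  59  63  59  58  62]
 [ 55  54  60  59  53  63  62  74 103 112 116 136 143 151 141  91  89  94
   93  90  86  81  75  58  48  59  59  57  63  64]
 [ 56  57  56  58  61  71  68  90 106 122 141 150 156 154 149 132 132 130
  121  92  84  90  86  80  59  48  61  56  57  58]
 [ 59  56  54  62  74  89  77 100 113 134 148 157 152 154 153 149 149 152
  143  97  87  88  83  81 
[... 2230 characters left out ...]
 41  36  38  48  52  59  62  58  55  61  62]
 [ 54  55  55  57  60  58  51  55  47  42  42  29  36  39  36  34  39  36
   37  41  48  51  55  55  61  57  54  61  61  68]
 [ 54  56  55  56  54  58  57  58  52  51  52  42  51  43  45  46  47  44
   50  53  58  62  61  65  59  60  60  56  65  74]
 [ 61  54  60  59  54  56  60  56  58  59  58  51  55  53  55  58  53  58
   57  60  59  61  53  64  56  58  58  59  63  73]]
gap 0.02440615299457867
[0.98216805 0.1880051 ] [0.53024663 0.05189945] [0.53008951 0.05235574] along/across mm -0.06852601370510478 0.47769574622471866
[0.98216805 0.1880051 ] [0.53024663 0.05189945] [0.53001256 0.0522455 ] along/across mm -0.164830285729551 0.38388852384859073
```

Emit:
arm_command(rows=[[[-0.013, 0.068, 0], [0.01, 0.01, -0.068], -1], [[-0.013, 0.068, 0], [0.01, 0.002, -0.068], -1], [[-0.013, 0.068, 0], [0.01, 0.002, -0.068], -1], [[-0.013, 0.068, 0], [0.01, 0.002, -0.068], -1], [[0, 0, 0], [0, 0, 0], -1]])

```text
time: 6.5
ee_pos: [0.5711, 0.0609, 0.1697]
eef_rot: [-0.292, 3.074, 0.009]
ft_force: [-3.2, 0.1, -1.5]
width: 0.0161
grasp_force: 58.5
```

Emit:
arm_command(rows=[[[-0.0115, 0.06, 0], [0.006, 0.001, -0.054], -1], [[-0.0115, 0.06, 0], [0.006, 0.001, -0.054], -1], [[-0.0115, 0.06, 0], [0.006, 0.001, -0.054], -1], [[-0.0115, 0.06, 0], [0.006, 0.001, -0.054], -1], [[-0.0115, 0.06, 0], [0.006, 0.001, -0.054], -1], [[-0.0115, 0.06, 0], [0.006, 0.001, -0.054], -1], [[0, 0, 0], [0, 0, 0], -1]])

```text
time: 7.2
ee_pos: [0.5721, 0.061, 0.1601]
eef_rot: [0.297, -3.127, -0.001]
ft_force: [-4.9, -1.1, -0.1]
width: 0.0158
grasp_force: 58.6
```

Emit:
arm_command(rows=[[[0, 0, 0], [0, 0, 0], -0.5], [[0, 0, 0], [0, 0, 0], 0], [[0, 0, 0], [0, 0, 0], 0.3], [[0, 0, 0], [0, 0, 0], 0.3], [[0, 0, 0], [0, 0, 0], 0.3], [[0, 0, 0], [0, 0, 0.5], 0.3], [[0, 0, 0], [0, 0, 1], 0.3], [[0, 0, 0], [0, 0, 1], 0.3], [[0, 0, 0], [0, 0, 1], 0.3], [[0, 0, 0], [0, 0, 0], 0.3]])

```text
time: 8.2
ee_pos: [0.5731, 0.0611, 0.2713]
eef_rot: [-0.296, 3.12, 0.001]
ft_force: [0.2, -0.6, -0.2]
width: 0.0556
grasp_force: 0.0
```

```bash
python3 - <<'E'
from geo import *
s,p,r=pose();print(p);c=vision.calibration("wrist");im=vision.snapshot("wrist");sc=vision.snapshot("scene")
q=proj([.53,.0532,.152],c)[0];x,y=int(q[0]),int(q[1]);print(q)
a=cv2.resize(im[max(y-70,0):y+80,x-50:x+50],None,fx=4,fy=4,interpolation=cv2.INTER_CUBIC)[:560]
b=cv2.resize(sc[160:270,270:350],(400,a.shape[0]))
cv2.imwrite("pics/end.png",np.hstack([a,b]))
E
```

```text
[0.57312933 0.06108335 0.27134895]
[284.11177353 153.37304243]
```

View pics/end.png

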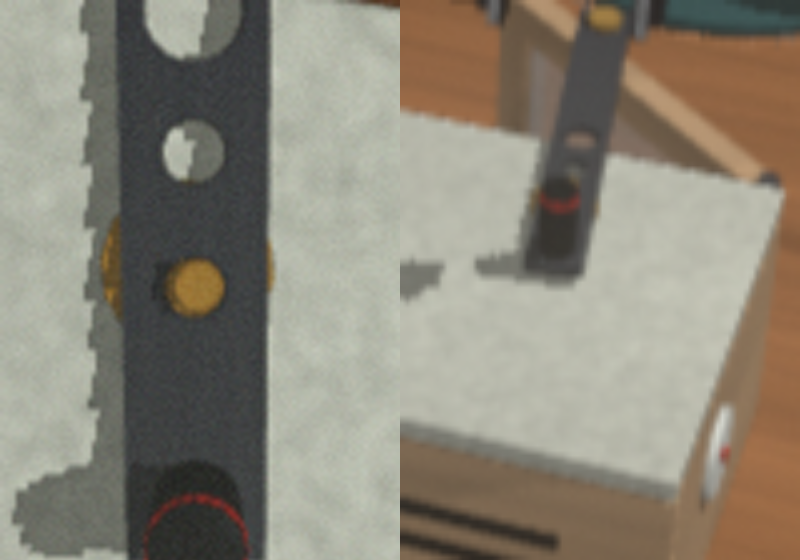

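The pin at (195,288) stands up through the near hole, with the bar resting level on the foot and the gripper clear of the knob. The stay is seated, so I'll hand in.

```bash
python3 -c "
from station import sign_off
print(sign_off())"
```

```text
the job is handed in; nothing more can be done
None
```

I lifted the stay off the pin, swung the door wider and set the near hole over the pin with no sign of forcing; the last wrist picture shows it seated with the gripper clear, and the job is handed in (the verdict was not shown to me).

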